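# Cover the porcelain: unstack the covers, each onto its own vessel

### The arm

A 6-joint arm with a two-finger parallel gripper is mounted at the origin on the work surface. World frame = base frame: x ahead of the robot, y to its left, z up, the work surface at z = 0. Lengths are in m, angles in rad, forces in N, time in s.
With the tool pointing down it reaches from about 0.325 to 0.925 m from the base axis. Payload 3.1 kg.
Tool frame: the origin (TCP) lies on the front face of the gripper's body, between the roots of the fingers; the fingertips stand 73 mm ahead of it and the grasp point (between the pads) lies 54 mm ahead of it; z points along the fingers, y is the line along which they close (so a half turn about z gives the same grasp; the last joint's range is limited). The gripper opens to 85 mm and grips with 20 to 120 N. Pads are 22 mm wide; open, the fingers measure 114 mm over their backs; the gripper's body (76 mm by 85 mm) begins 54 mm behind the grasp point. The pads swing forward as they close: fully open they stand 13 mm farther back than shut.
Start: joints at [-1.342, 0.217, 1.613, -0, 1.311, -0.112], TCP at [0.209, -0.589, 0.304] pointing down, gripper open.
Joint ranges: [-2.75, 2.75], [-0.78, 2.1], [0.31, 2.55], [-1.13, 4.27], [0.13, 2.63], [-2.58, 2.58]. Speed limits (rad/s): [2.79, 2.79, 3.14, 3.14, 3.14, 3.14].

### API

Orientations are given as a unit quaternion [w, x, y, z].
In Python, from cell import robot, release, clamp, kin, get_image, order, monitor gives the robot as it stands. Calls block until the motion is done:
- robot.goto(position, orientation): joint-space move of the TCP to a pose.
- robot.move_straight(position, attitude=None, max_speed=0.15, f_stop=None): straight line of the TCP; attitude=None keeps the orientation; max_speed is the mean speed in m/s. With f_stop (N) it stops when the force on the tool has changed by that much, and returns True; else False.
- robot.movej(angles): joint-space move.
- release() and clamp(strength=None): open the fingers fully, or close them until they stop; strength is the grip in N (None keeps the last).
- robot.pause(seconds).
- kin.solve_ik(position, orientation): joint angles nearest the present ones, or None.
- get_image(name): name is "scene" or "side" or "wrist"; returns a dict with "image" (400x640x3 uint8, red, green, blue), "intrinsics" (3x3 intrinsics, pixels), "extrinsics" (4x4, takes a point from camera to world coordinates). Camera axes: x right, y down, z forward; pixel columns grow to the right and rows downward; lengths in m; the calibration is good to about 2 mm. The wrist camera is an equidistant fisheye: a pixel r from the principal point sees the ray r / f radians off the axis. A picture is of the moment at which its call begins. There is no depth.
A pose or a line that the arm cannot do raises robot.Unreachable and nothing moves.
- order.job_done(): hands the job in; it is judged then, once.
Readings, each from a call of its own:
- monitor.read_time_s(): time.
- monitor.read_q(): joint angles.
- monitor.read_joint_velocities(): joint speeds.
- monitor.read_joint_efforts(): joint torques, N m.
- monitor.read_ee_pos(): TCP position.
- monitor.read_ee_rot(): TCP orientation.
- monitor.read_ft_force(): force on the tool from outside, world axes, zero at the start.
- monitor.read_ft_torque(): the same for the moment, N m.
- monitor.read_grip_width(): finger opening in m.
- monitor.read_grasp_force(): force on a finger pad.
Only numpy, scipy, OpenCV 4.12 (cv2) and the standard library are available. Lean on these libraries where they do the work, as an engineer would, in place of code of your own. Each camera call takes 0.05 s, during which the arm holds its last target. There are 200 camera calls.

### The job

Close the four open porcelain vessels: take the stack of grey covers apart and lay each cover flat and centred on its own vessel, so that no part of the rim shows - the widest cover on the widest mouth (the crucible), the next on the beaker, the third on the conical flask and the smallest on the bottle. Leave the vessels standing, and do not push away or knock over the rubber stopper or the small amber bottle.

Things in the scene. Friction and masses are not known exactly. Their poses are not given: they have to be found in the camera images.
- cover68: Widest cover, 68 mm in diameter. Solid light grey plastic disc, 16 mm thick, thin black line round the edge, black dot on top, loose; origin at the centre of its underside, z axis up, yaw without meaning. The four start in one stack on the table, widest lowest, centred to about 3 mm; this one lies on the table, underside at z = 0. It belongs on the crucible.
- cover57: Second widest cover, 57 mm in diameter. Solid light grey plastic disc, 16 mm thick, thin black line round the edge, black dot on top, loose; origin at the centre of its underside, z axis up, yaw without meaning. The four start in one stack on the table, widest lowest, centred to about 3 mm; this one is second from below, underside at z = 16 mm. It belongs on the beaker.
- cover46: Third cover, 46 mm in diameter. Solid light grey plastic disc, 16 mm thick, thin black line round the edge, black dot on top, loose; origin at the centre of its underside, z axis up, yaw without meaning. The four start in one stack on the table, widest lowest, centred to about 3 mm; this one is third from below, underside at z = 32 mm. It belongs on the conical flask.
- cover36: Smallest cover, 36 mm in diameter. Solid light grey plastic disc, 16 mm thick, thin black line round the edge, black dot on top, loose; origin at the centre of its underside, z axis up, yaw without meaning. The four start in one stack on the table, widest lowest, centred to about 3 mm; this one is on top, underside at z = 48 mm. It belongs on the bottle.
- crucible: White glazed porcelain, loose, standing upright on the table (z = 0). Origin at the centre of its underside, z axis up through the mouth, yaw without meaning. Low wide pot, the widest mouth: 55 mm high, foot 54 mm in diameter up to 20 mm, above that a straight wall 50 mm in outer diameter to the flat open rim at z = 55 mm (wall 4 mm). About 0.3 kg.
- beaker: White glazed porcelain, loose, standing upright on the table (z = 0). Origin at the centre of its underside, z axis up through the mouth, yaw without meaning. Beaker, second widest mouth: 80 mm high, body 56 mm in diameter up to 38 mm, drawn in to a straight neck 40 mm in outer diameter from 50 mm to the flat open rim at z = 80 mm (wall 4 mm). About 0.32 kg.
- flask: White glazed porcelain, loose, standing upright on the table (z = 0). Origin at the centre of its underside, z axis up through the mouth, yaw without meaning. Conical flask, third widest mouth: 88 mm high, foot 68 mm in diameter tapering to a straight neck 30 mm in outer diameter from 60 mm to the flat open rim at z = 88 mm (wall 4 mm). About 0.3 kg.
- bottle: White glazed porcelain, loose, standing upright on the table (z = 0). Origin at the centre of its underside, z axis up through the mouth, yaw without meaning. Small bottle, narrowest mouth: 68 mm high, body 52 mm in diameter up to 30 mm, drawn in to a straight neck 20 mm in outer diameter from 44 mm to the flat open rim at z = 68 mm (wall 4 mm). About 0.25 kg.
- stopper: Bystander, to be left alone: loose black rubber stopper standing among the vessels, 24 mm high, 30 mm wide at the top; origin at the centre of its underside.
- reagent: Bystander, to be left alone: loose small amber reagent bottle with a white cap, 34 mm in diameter, 58 mm high; origin at the centre of its underside.
Things that resemble listed ones, but are neither listed nor needed, are in the scene too. What is shaped like the cover46 but brown or pink is not meant.

How it is judged:
At the end, for the whole second after the job is handed in: Each cover lies on its own vessel (68 mm crucible, 57 beaker, 46 flask, 36 bottle): centres within 8 mm, underside from 3 mm below to 4 mm above the rim height, cover parallel to the rim and vessel upright within 0.08 rad, all slower than 0.02 m/s (horizontal distance between cover68 and crucible below 0.008 m and z of cover68 in the frame of crucible between 0.052 and 0.059 m and angle between the z axis of cover68 and the z axis of crucible, either way round below 0.08 rad and angle between each of crucible, beaker, flask, bottle's own z axis and vertical below 0.08 rad and linear speed of each of cover68, crucible, cover57, beaker, cover46, flask, cover36, bottle below 0.02 m/s and horizontal distance between cover57 and beaker below 0.008 m and z of cover57 in the frame of beaker between 0.077 and 0.084 m and angle between the z axis of cover57 and the z axis of beaker, either way round below 0.08 rad and horizontal distance between cover46 and flask below 0.008 m and z of cover46 in the frame of flask between 0.085 and 0.092 m and angle between the z axis of cover46 and the z axis of flask, either way round below 0.08 rad and horizontal distance between cover36 and bottle below 0.008 m and z of cover36 in the frame of bottle between 0.065 and 0.072 m and angle between the z axis of cover36 and the z axis of bottle, either way round below 0.08 rad); the robot touches nothing.
It fails at once if a porcelain vessel is knocked over (angle between any of crucible, beaker, flask, bottle's own z axis and vertical above 0.4 rad).
It fails at once if the black rubber stopper is pushed away from its place (more than 30 mm) or knocked over (distance of stopper from where it was at the start of the episode above 0.03 m or angle between stopper's own z axis and vertical above 0.5 rad).
It fails at once if the small amber reagent bottle is pushed away from its place (more than 30 mm) or knocked over (distance of reagent from where it was at the start of the episode above 0.03 m or angle between reagent's own z axis and vertical above 0.5 rad).
It also fails if it takes over 96 s, if anything falls off the work surface, if the arm or the gripper's body presses on something with over 40 N, if the wrist force passes 120 N, or if a joint passes its speed limit or range.

## Working session

There is one attempt and no reset: what is moved stays moved. The work goes in short steps, each a Python script; the robot and the scene stay as the last script left them, time stands still between calls to the robot, and variables do not carry over. Pictures are saved under pics/ and viewed, at most 14 in all, crops included, and the job is handed in when it is done.

```bash
ls; mkdir -p pics; python3 - <<'E'
from cell import *
import cv2
for n in ("scene","side"):
    d=get_image(n); cv2.imwrite(f"pics/{n}0.png",d["image"][:,:,::-1]); print(n,d["intrinsics"].tolist(),d["extrinsics"].round(4).tolist())
d=get_image("wrist"); print(d["intrinsics"].tolist(),d["extrinsics"].round(4).tolist()); print(monitor.read_time_s(),monitor.read_ee_rot())
E
```

```text
pics
scene [[517.2926144896234, 0.0, 312.4746201296529], [0.0, 517.2926144896234, 199.75718202253563], [0.0, 0.0, 1.0]] [[0.0873, 0.5931, -0.8004, 1.2978], [0.9962, -0.0537, 0.0689, -0.045], [-0.0021, -0.8033, -0.5955, 0.6198], [0.0, 0.0, 0.0, 1.0]]
side [[405.36298804970943, 0.0, 319.58542539763636], [0.0, 405.36298804970943, 199.69976506034624], [0.0, 0.0, 1.0]] [[-0.9431, -0.23, 0.24, 0.3432], [-0.3318, 0.6061, -0.7228, 0.6953], [0.0208, -0.7614, -0.648, 0.6693], [0.0, 0.0, 0.0, 1.0]]
[[309.70691628693146, 0.0, 318.0748080133302], [0.0, 309.70691628693146, 199.42493538854538], [0.0, 0.0, 1.0]] [[0.3348, -0.8977, -0.2866, 0.2824], [-0.9423, -0.3195, -0.0999, -0.5636], [-0.0019, 0.3035, -0.9528, 0.3719], [0.0, 0.0, 0.0, 1.0]]
0.15 [-9.38394184e-04  9.85517556e-01  1.69570820e-01 -5.79935931e-05]
```

View pics/scene0.png

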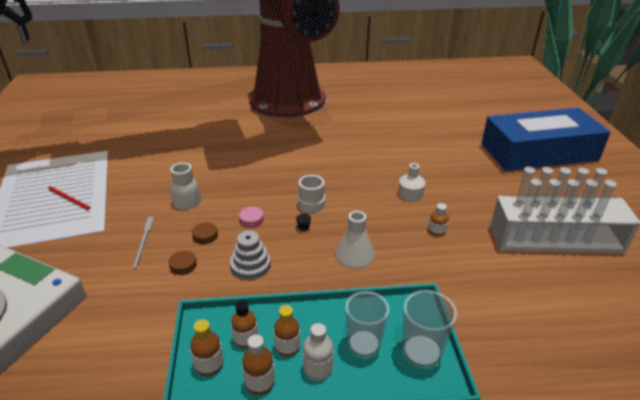

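View pics/side0.png

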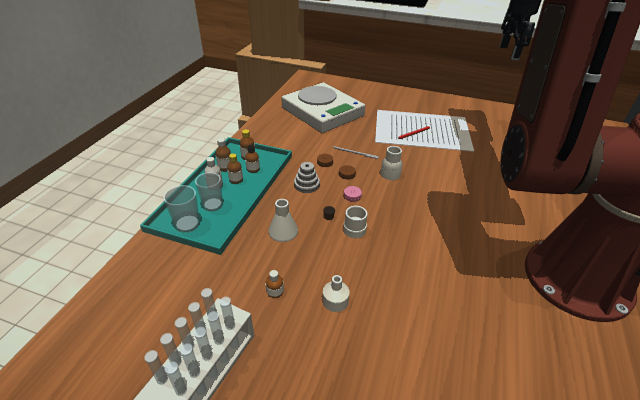

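The scene view shows the stack top near (248,238), and the rims of the beaker (181,169), crucible (311,181), flask (357,216) and bottle (413,167). The stopper is at (303,217) and the reagent at (440,208). The side view shows the same layout: stack (307,165), beaker (394,150), crucible (356,214), flask (282,204), bottle (337,280).

```bash
cat > h.py <<'E'
from cell import *
import numpy as np, cv2
def cast(d,uv,z,fish=False):
    K,E=d["intrinsics"],d["extrinsics"]; v=np.array([(uv[0]-K[0,2])/K[0,0],(uv[1]-K[1,2])/K[1,1],1.])
    if fish:
        r=np.hypot(v[0],v[1]); v=np.array([v[0]/r*np.sin(r),v[1]/r*np.sin(r),np.cos(r)]) if r>1e-9 else np.array([0,0,1.])
    w=E[:3,:3]@v; o=E[:3,3]; return o+w*(z-o[2])/w[2]
def proj(d,p):
    K,E=d["intrinsics"],d["extrinsics"]; c=E[:3,:3].T@(np.asarray(p)-E[:3,3])
    r=np.hypot(c[0],c[1]); t=np.arctan2(r,c[2]); return np.array([K[0,2]+K[0,0]*c[0]/r*t,K[1,2]+K[1,1]*c[1]/r*t])
def quat(a): # tool down, y (closing) axis at world angle a from +y, clockwise half-turn symmetric
    # x-axis=(cos a,sin a,0), z down, y=(sin a,-cos a,0)
    return np.array([0,np.cos(a/2),np.sin(a/2),0])
E
python3 - <<'E'
from h import *
P={"stack":((248,238),(307,165),.064),"beaker":((181,169),(394,150),.08),"crucible":((311,181),(356,214),.055),"flask":((357,216),(282,204),.088),"bottle":((413,167),(337,280),.068),"stopper":((303,217),(329,209),.024),"reagent":((440,208),(274,273),.058)}
a,b=get_image("scene"),get_image("side")
for k,(s,t,z) in P.items():
    p,q=cast(a,s,z),cast(b,t,z); print(k,p[:2].round(4),q[:2].round(4))
print(quat(2*np.arctan2(.16957,.98552)),monitor.read_time_s())
E
```

```text
stack [ 0.6462 -0.0953] [ 0.643  -0.0978]
beaker [ 0.4516 -0.2236] [ 0.4449 -0.2228]
crucible [0.4779 0.0228] [0.4775 0.0277]
flask [0.6347 0.086 ] [0.6303 0.0895]
bottle [0.4667 0.2242] [0.4592 0.2303]
stopper [0.5488 0.0018] [ 5.497e-01 -2.000e-04]
reagent [0.5878 0.2444] [0.5794 0.2485]
[0.         0.9855182  0.16956969 0.        ] 0.25
```

```bash
python3 - <<'E'
from h import *
a,b=get_image("scene"),get_image("side")
for n,s in dict(pink=(251,215),brown1=(205,231),brown2=(183,260)).items(): print(n,cast(a,s,.016)[:2].round(3))
robot.goto([.645,-.0965,.23],quat(1.4)); d=get_image("wrist"); np.savez("w1",**d); cv2.imwrite("pics/w1.png",d["image"][:,:,::-1])
print(monitor.read_time_s(),proj(d,[.645,-.0965,.064]),monitor.read_q().round(2),monitor.read_ee_pos())
robot.goto([.50,.06,.38],quat(1.57)); d=get_image("wrist"); np.savez("w2",**d); cv2.imwrite("pics/w2.png",d["image"][:,:,::-1])
print(monitor.read_time_s())
for p in ([.448,-.223,.08],[.478,.025,.055],[.632,.088,.088],[.463,.227,.068]): print(proj(d,p))
E
```

```text
pink [ 0.524 -0.095]
brown1 [ 0.563 -0.178]
brown2 [ 0.637 -0.209]
2.7583 [317.16108652 200.06968891] [-0.26  0.34  1.6  -0.    1.2  -0.09] [ 0.64491864 -0.09768227  0.23019668]
3.825
[285.71942495 342.55399067]
[301.22666244 189.07002199]
[426.23360817 147.03758117]
[286.98727766  31.74142564]
```

View pics/w1.png

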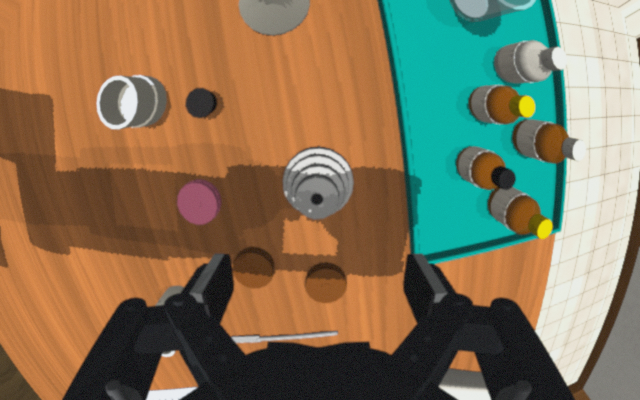

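View pics/w2.png

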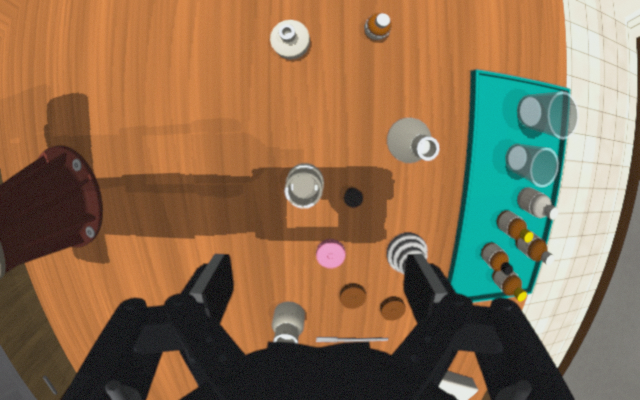

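w1 shows the stack's top dot at (317,198), where (317,200) was predicted. Both brown discs and the pink one lie more than 0.1 m away. w2 shows all four rims close to their predicted positions. Next I take close views over each vessel.

```bash
python3 - <<'E'
from h import *
T=dict(beaker=(.448,-.223,.08),crucible=(.478,.025,.055),flask=(.632,.088,.088),bottle=(.463,.227,.068))
rows=[]
for n,(x,y,z) in T.items():
    robot.goto([x,y,z+.166],quat(1.4)); robot.pause(.2); d=get_image("wrist"); np.savez("v_"+n,**d)
    c=d["image"][125:275,217:417,::-1].copy(); rows.append(cv2.resize(c,(400,300),interpolation=cv2.INTER_CUBIC))
    print(n,proj(d,[x,y,z]).round(1),monitor.read_time_s())
cv2.imwrite("pics/v.png",np.vstack([np.hstack(rows[:2]),np.hstack(rows[2:])]))
E
```

```text
beaker [316.3 202.2] 5.2833
crucible [316.6 200.1] 6.5167
flask [319.4 200.5] 7.4833
bottle [315.1 201. ] 8.6167
```

View pics/v.png

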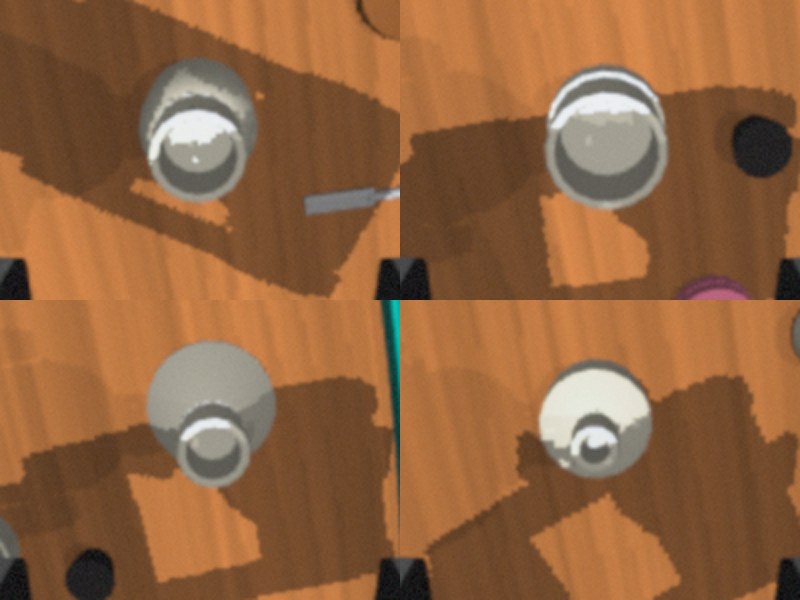

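Rim centres read from the montage (half scale, offset 217,125): beaker (315,202.5), crucible (320.2,199), flask (323.8,201), bottle (314.8,197.3). Their pixel diameters all give about 0.82 mm/px, which agrees with the stated sizes.

```bash
cat >> h.py <<'E'
RIM=dict(beaker=((315,202.5),.08),crucible=((320.2,199),.055),flask=((323.8,201),.088),bottle=((314.8,197.3),.068))
VES={n:np.r_[cast(dict(np.load(f"v_{n}.npz")),uv,z,True)] for n,(uv,z) in RIM.items()}
Q=quat(1.4); UP=.27
def dot(d,z,guess):
    """black dot on the top face at height z, near guess (world xy)"""
    u,v=proj(d,[*guess,z]).round().astype(int); s=9
    g=cv2.cvtColor(d["image"],cv2.COLOR_RGB2GRAY)[v-s:v+s+1,u-s:u+s+1]
    m=(g<80).astype(np.uint8); n,l,st,ce=cv2.connectedComponentsWithStats(m)
    i=min((i for i in range(1,n) if 4<st[i,4]<80),key=lambda i:np.hypot(*(ce[i]-s)))
    return cast(d,(u-s+ce[i][0],v-s+ce[i][1]),z,True), st[i,4]
def pick(c,zu,dz):
    robot.goto([c[0],c[1],.20],Q); robot.move_straight([c[0],c[1],zu+dz],max_speed=.1); clamp(40); robot.pause(.2)
    print("width",monitor.read_grip_width(),"force",monitor.read_grasp_force(),"ft",monitor.read_ft_force().round(2))
def place(n,dz):
    x,y,z=VES[n]; robot.goto([x,y,UP],Q); robot.move_straight([x,y,z+dz+.01],max_speed=.12); robot.pause(.3)
    hit=robot.move_straight([x,y,z+dz-.002],max_speed=.02,f_stop=3)
    print(n,"hit",hit,"gap mm",round((monitor.read_ee_pos()[2]-z-dz)*1e3,2),"ft",monitor.read_ft_force().round(2))
E
python3 - <<'E'
from h import *
for n in VES: print(n,VES[n].round(4))
c,a=dot(dict(np.load("w1.npz")),.064,(.645,-.0965)); print(c.round(4),a)
if abs(c[0]-.645)<.006 and abs(c[1]+.0965)<.006:
    pick(c,.048,.0745); robot.move_straight([c[0],c[1],.16],max_speed=.06)
    print("width",monitor.read_grip_width(),monitor.read_ee_pos(),monitor.read_time_s())
    d=get_image("wrist"); np.savez("p36",**d); e=get_image("side")["image"]
    cv2.imwrite("pics/p36.png",np.hstack([cv2.resize(d["image"][120:360,180:460],(420,360)),cv2.resize(e[100:240,240:380],(360,360))])[:,:,::-1])
E
```

```text
beaker [ 0.4469 -0.2231  0.08  ]
crucible [0.481  0.0254 0.055 ]
flask [0.6354 0.087  0.088 ]
bottle [0.4633 0.2301 0.068 ]Traceback (most recent call last):
  File "<stdin>", line 3, in <module>
  File "h.py", line 22, in dot
    i=min((i for i in range(1,n) if 4<st[i,4]<80),key=lambda i:np.hypot(*(ce[i]-s)))
ValueError: min() iterable argument is empty
```

```bash
python3 - <<'E'
from h import *
d=dict(np.load("w1.npz")); g=cv2.cvtColor(d["image"],cv2.COLOR_RGB2GRAY); print(g[186:216:1,304:332:2])
E
```

```text
[[138 136 136 137 140 137 142 137 141 139 141 140 142 142]
 [137 135 137 141 139 139 139 138 139 139 139 141 140 138]
 [137 137 138 136 139 140 141 140 139 140 140 139 138 142]
 [136 135 136 138 138 138 139 140 139 140 140 141 139 138]
 [135 124 125 132 134 133 137 140 141 139 142 137 140 138]
 [126 119 121 126 132 128 131 135 136 141 138 138 138 138]
 [118 118 117 121 123 114 112 124 135 137 137 137 139 137]
 [116 122 116 119 113  96  81  97 122 135 138 136 138 133]
 [119 119 115 118  95  57  49  58  89 133 137 135 138 125]
 [119 117 118 114  75  37  24  31  56 119 138 134 134 119]
 [117 117 117 107  58  28  32  24  38  96 131 128 128 121]
 [119 117 119 103  46  29  34  31  33  78 123 123 122 117]
 [120 116 118  95  42  25  33  26  35  61 115 117 120 119]
 [117 116 118  89  39  33  27  34  33  58 113 117 117 116]
 [116 117 116  93  43  32  34  31  33  65 115 117 118 119]
 [118 114 117 108  42  35  25  33  34  80 113 117 118 116]
 [113 114 115 110  65  32  25  33  48 101 117 118 116 118]
 [118 118 119 115  87  56  39  43  80 121 119 117 118 118]
 [119 116 116 116 103  81  66  80 112 132 120 119 116 118]
 [117 117 113 114 115 106  95 111 129 133 120 118 117 118]
 [116 117 117 117 116 115 113 121 133 129 120 117 118 118]
 [115 114 115 118 119 118 116 119 124 122 116 116 118 116]
 [117 118 119 125 118 118 120 119 116 117 117 115 116 115]
 [114 116 134 155 120 116 117 116 116 119 116 116 118 117]
 [115 116 151 184 124 116 116 118 115 116 118 115 114 116]
 [118 114 147 181 121 115 117 116 115 114 116 116 117 115]
 [117 117 131 147 118 115 116 116 115 115 116 115 118 114]
 [112 114 121 123 116 114 116 114 118 115 115 114 119 115]
 [112 118 116 119 114 115 116 117 117 116 116 117 115 105]
 [124 117 115 115 116 118 117 114 115 114 117 111 108  96]]
```

The dot is just larger than my area limit (about 100 px), so I'll widen the limit.

```bash
sed -i 's/4<st\[i,4\]<80/30<st[i,4]<160/; s/s=9$/s=13/' h.py
python3 - <<'E'
from h import *
c,a=dot(dict(np.load("w1.npz")),.064,(.645,-.0965)); print(c.round(4),a)
if abs(c[0]-.645)<.006 and abs(c[1]+.0965)<.006:
    pick(c,.048,.0745); robot.move_straight([c[0],c[1],.16],max_speed=.06)
    print("width",monitor.read_grip_width(),monitor.read_ee_pos(),monitor.read_time_s())
    d=get_image("wrist"); np.savez("p36",**d); e=get_image("side")["image"]
    cv2.imwrite("pics/p36.png",np.hstack([cv2.resize(d["image"][120:360,180:460],(420,360)),cv2.resize(e[100:240,240:380],(360,360))])[:,:,::-1])
E
```

```text
[ 0.6446 -0.0953  0.064 ] 104
width 0.03423925391340601 force 40.21839201450348 ft [-0.65 -0.64  4.71]
width 0.03431378317850167 [ 0.64439547 -0.09522488  0.15994674] 12.4333
```

View pics/p36.png

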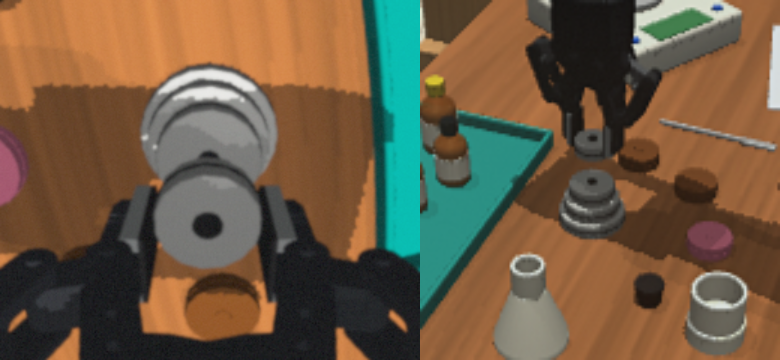

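cover36 is held level, with its dot centred between the pads. The rest of the stack is undisturbed.

```bash
cat >> h.py <<'E'
def held(d,zu,tcp):
    c,_=dot(d,zu+.016,tcp[:2]); return (c-tcp)[:2]
def cycle(n,dz,off,znext=None):
    robot.move_straight([*monitor.read_ee_pos()[:2],UP],max_speed=.15)
    VES[n][:2]-=off
    place(n,dz); release(); robot.pause(.3)
    robot.move_straight([*VES[n][:2],VES[n][2]+.166],max_speed=.12); robot.pause(.2)
    d=get_image("wrist"); np.savez("q_"+n,**d); VES[n][:2]+=off
    c,a=dot(d,VES[n][2]+.016,VES[n][:2]); print("placed err mm",((c-VES[n])[:2]*1e3).round(1),a)
    if znext:
        robot.goto([.645,-.0965,znext+.166],Q); robot.pause(.2); d=get_image("wrist"); np.savez("s_%d"%(znext*1e3),**d)
        c,a=dot(d,znext,(.6446,-.0953)); print("next",c.round(4),a)
    print("t",monitor.read_time_s())
E
python3 - <<'E'
from h import *
tcp=monitor.read_ee_pos(); off=held(dict(np.load("p36.npz")),tcp[2]-.0745,tcp); print("off",off.round(4))
if np.hypot(*off)<.005: cycle("bottle",.0745,off,.048)
E
```

```text
Traceback (most recent call last):
  File "h.py", line 32, in held
    c,_=dot(d,zu+.016,tcp[:2]); return (c-tcp)[:2]
        ~~~^^^^^^^^^^^^^^^^^^^
  File "h.py", line 22, in dot
    i=min((i for i in range(1,n) if 30<st[i,4]<160),key=lambda i:np.hypot(*(ce[i]-s)))
ValueError: min() iterable argument is empty
```

```bash
sed -i 's/def dot(d,z,guess)/def dot(d,z,guess,s=13,amax=180)/; s/; s=13$//; s/st\[i,4\]<160/st[i,4]<amax/; s/dot(d,zu+.016,tcp\[:2\])/dot(d,zu+.016,tcp[:2],20,500)/' h.py
python3 - <<'E'
from h import *
tcp=monitor.read_ee_pos(); off=held(dict(np.load("p36.npz")),tcp[2]-.0745,tcp); print("off",off.round(4))
if np.hypot(*off)<.005: cycle("bottle",.0745,off,.048)
E
```

```text
off [0.0008 0.0003]
bottle hit True gap mm 0.79 ft [-0.5   0.22  4.82]
placed err mm [-0.2 -0.7] 117
next [ 0.6454 -0.095   0.048 ] 104
t 20.3833
```

```bash
cat >> h.py <<'E'
def full(n,c,zu,dz,w,znext):
    pick(c,zu,dz)
    assert abs(monitor.read_grip_width()-w)<.004
    robot.move_straight([c[0],c[1],zu+dz+.04],max_speed=.06)
    d=get_image("wrist"); np.savez("h_"+n,**d); tcp=monitor.read_ee_pos()
    off=held(d,tcp[2]-dz,tcp); print("off",off.round(4),monitor.read_grip_width()); assert np.hypot(*off)<.005
    cycle(n,dz,off,znext)
E
python3 - <<'E'
from h import *
full("flask",(.6454,-.095),.032,.0745,.046,.032)
E
```

```text
width 0.04437472385130084 force 41.26726806163788 ft [0.01 0.07 6.18]
off [0.0008 0.0006] 0.044198015397461314
flask hit True gap mm 1.08 ft [-0.78 -0.71  3.73]
placed err mm [-0.3 -0.6] 123
next [ 0.6453 -0.0944  0.032 ] 107
t 29.7
```

```bash
python3 - <<'E'
from h import *
full("beaker",(.6453,-.0944),.016,.0725,.057,.016)
E
```

```text
width 0.05514934202731049 force 42.783286571502686 ft [-0.28 -0.65  4.99]
off [0.0008 0.0006] 0.05520258993137548
beaker hit True gap mm 1.17 ft [-0.5  -0.29  3.32]
placed err mm [-0.4 -1. ] 112
next [ 0.6455 -0.0955  0.016 ] 104
t 39.6333
```

```bash
python3 - <<'E'
from h import *
full("crucible",(.6455,-.0955),0,.070,.068,None)
robot.move_straight([*monitor.read_ee_pos()[:2],.33]); robot.goto([.209,-.589,.304],quat(.341)); robot.pause(.5)
print(monitor.read_time_s())
a,b=get_image("scene")["image"],get_image("side")["image"]
cv2.imwrite("pics/end.png",np.hstack([cv2.resize(a[140:290,150:470],(400,188)) if 0 else cv2.resize(a[140:290,150:470],None,fx=1.25,fy=1.25),cv2.resize(b[120:320,230:430],None,fx=1.9,fy=1.9)[:188]])[:,:,::-1] if 0 else cv2.vconcat([cv2.resize(a[140:290,150:470],(640,300)),cv2.resize(b[130:280,200:520],(640,300))])[:,:,::-1])
cv2.imwrite("pics/end_side.png",b[:,:,::-1])
E
```

```text
width 0.06604207214541041 force 45.05930006504059 ft [ 0.71 -0.54  6.37]
off [0.0009 0.0008] 0.06588510610914526
crucible hit True gap mm 1.35 ft [-1.91 -0.06  3.96]
placed err mm [-0.3 -0.7] 122
t 48.6333
52.3917
```

View pics/end.png

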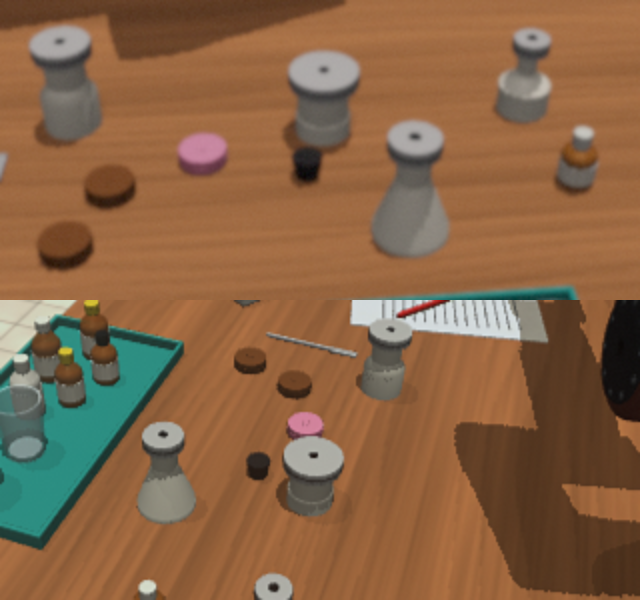

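View pics/end_side.png

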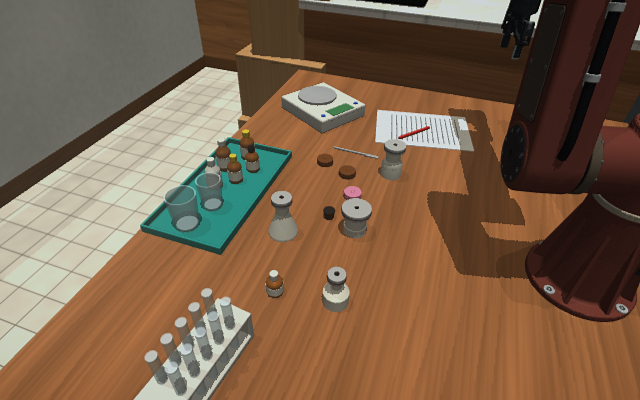

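Both views show all four covers flat and centred on their own vessels: beaker (394,145), crucible (356,209), flask (282,198) and bottle (336,273) in the side view. The stopper and reagent have not moved, and the arm is clear.

```bash
python3 -c "
from cell import *
print(order.job_done())"
```

```text
the job is handed in; nothing more can be done
None
```

The job is handed in: each of the four covers lies flat on its own vessel, within about 1 mm of the centre as measured by the wrist camera, the stopper and reagent bottle were left alone, and it took about 52 s of the 96 s allowed.

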